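Slide the stone plaque onto its engraving jig

ROBOT

A 7-joint arm with a two-finger parallel gripper is mounted at the origin on the work surface. World frame = base frame: x ahead of the robot, y to its left, z up, the work surface at z = 0. Lengths are in m, angles in rad, forces in N, time in s.
With the tool pointing down it reaches from about 0.375 to 0.925 m from the base axis. Payload 3.1 kg.
Tool frame: the origin (TCP) lies between the finger pads; the fingertips stand 19 mm ahead of it and the grasp point (between the pads) is the TCP; z points along the fingers, y is the line along which they close (so a half turn about z gives the same grasp; the last joint's range is limited). The gripper opens to 85 mm and grips with 20 to 120 N. Pads are 22 mm wide; open, the fingers measure 114 mm over their backs; the gripper's body (76 mm by 85 mm) begins 54 mm behind the grasp point. The pads swing forward as they close: fully open they stand 13 mm farther back than shut.
Start: joints at [1.047, 0.383, 0.044, 1.598, -0.018, 1.161, -0.05], TCP at [0.269, -0.592, 0.25] pointing down, gripper open.
Joint ranges: [-2.61, 2.61], [-0.41, 2.15], [-1.48, 1.57], [0, 2.5], [-1.57, 4.71], [0.05, 1.97], [-2.85, 2.85]. Speed limits (rad/s): [2.79, 2.79, 3.14, 3.14, 3.14, 3.14, 3.14].

INTERFACE

Orientations are given as a unit quaternion [x, y, z, w].
In Python, from bench import move_ptp, movel, move_j, move_gripper, pause, inverse_kinematics, read_camera, camera_params, MotionError, sign_off, look_for, tip_of, read_time_s, read_qpos, read_joint_vel, read_effort, read_eef_pos, read_tcp_rot, read_ft_force, read_ft_torque, read_finger_gap, read_grasp_force gives the robot as it stands. Calls block until the motion is done:
- move_ptp(position, orientation): joint-space move of the TCP to a pose.
- movel(position, orientation=None, speed=0.15): straight line of the TCP; orientation=None keeps the orientation; speed is the mean speed in m/s.
- move_j(angles): joint-space move.
- move_gripper(opening, effort=None): finger opening in m; effort is the grip in N (None keeps the last); returns when the fingers have stopped.
- pause(seconds).
- inverse_kinematics(position, orientation): joint angles nearest the present ones, or None.
- read_camera(name): name is "side" or "top" or "wrist"; returns the picture (480x640x3 uint8, red, green, blue); there is no depth.
- camera_params(name): a dict with "K" (3x3 intrinsics, pixels), "camera_from_world" (4x4, takes a point from world to camera coordinates). Camera axes: x right, y down, z forward; pixel columns grow to the right and rows downward; lengths in m; the calibration is good to about 2 mm. The wrist camera is an equidistant fisheye: a pixel r from the principal point sees the ray r / f radians off the axis. A picture is of the moment at which its call begins: read the wrist's pose just before it. camera_params takes no time and is no camera call; for the wrist camera it gives the pose at the moment of the call.
A pose or a line that the arm cannot do raises MotionError and nothing moves.
- sign_off(): hands the job in; it is judged then, once.
Trained networks look in the newest picture that a camera, given by its name, has taken for a name from the list of things; names that differ only in an ending like _2 or _b are one class to them, and where a whole thing is asked for, a point or a joint stands for the part that bears it (a point fixed in the world has none). Each returns a list of dicts, best first, with "confidence" (0 to 1); they miss things now and then, are a little off and sometimes report something else, mostly with a low value. They report only what shows in the picture. A call takes as long as a camera call. They do not tell look-alikes from the thing itself.
- look_for(camera, name): "at" ([column, row] in pixels, amid what is visible of it).
- tip_of(camera, name): "at" ([column, row] in pixels: a listed point, or the origin of a listed thing).
Readings, each from a call of its own:
- read_time_s(): time.
- read_qpos(): joint angles.
- read_joint_vel(): joint speeds.
- read_effort(): joint torques, N m.
- read_eef_pos(): TCP position.
- read_tcp_rot(): TCP orientation.
- read_ft_force(): force on the tool from outside, world axes, zero at the start.
- read_ft_torque(): the same for the moment, N m.
- read_finger_gap(): finger opening in m.
- read_grasp_force(): force on a finger pad.
Only numpy, scipy, OpenCV 4.12 (cv2) and the standard library are available. Lean on these libraries where they do the work, as an engineer would, in place of code of your own. Each camera call takes 0.05 s, during which the arm holds its last target. There are 200 camera calls.

TASK

Get the loose stone plaque ready for engraving without lifting it off the bench: push it across to the jig, hole end first, and nudge it until its hole drops over the low locating pin and it lies flat. Its long side must finish flush against the jig's steel fence, with the plaque left lying there. Ease it on gently, since stone chips when it is driven hard against the steel, and leave the two chisels, the stone offcut and the pencil beside the jig where they are.

Things in the scene. Friction and masses are not known exactly. Their poses are not given: they have to be found in the camera images.
- plaque: Loose rectangular slab of pale stone, 160 (x) by 110 (y) by 18 mm thick, about 0.8 kg, too wide to grasp. Origin at the centre of its underside; x along its length towards the end with the hole, z up. Its -y long side goes against the fence. Only the +x end is bevelled underneath to ride up over the pin; the other three edges are square and would butt against it.
- plaque_hole (a point): Centre of the round through hole at underside level; 26 mm in diameter, on the centre line, 35 mm from the plaque's centre, 45 mm from the bevelled end, 115 mm from the rear end. While the plaque rides on the pin it is tilted a few degrees; when the hole comes over the pin this end drops 7 mm and further pushing meets a hard stop.
- plaque_end (a point): Middle of the bevelled end's lower edge, 80 mm from the plaque's centre, 9 mm above underside level: from here the underside slopes evenly down to bench level 24 mm further back. Riding up onto the pin takes more push than plain sliding.
- edge_rear (a point): Point on the plaque's -y long side, 75 mm behind its centre (5 mm from the rear end), 9 mm above the underside.
- edge_front (a point): Point on the plaque's -y long side, level with its centre (35 mm behind the hole), 9 mm above the underside.
- jig: Fixed steel jig. Origin on the locating pin's axis at bench level, z up. The pin is 21 mm in diameter, 7 mm tall, with a domed top. The plaque belongs with its hole over the pin, its x axis along the jig's +x axis (rear end towards -x) and its -y side against the fence; it can turn about the pin. The thin footplate is flush with the bench and no obstacle.
- fence (a point): Middle of the top edge of the fence's face towards the pin. The fence is a straight steel bar parallel to the jig's x axis, 105 mm long, 18 mm wide, 22 mm tall: in the jig's frame from x = -130 to x = -25 mm, its face at y = -56.5 mm, its back at y = -74.5 mm. From x = -130 a flared lead-in, 30 mm long, bends back by 30 degrees, its tip at x = -156, y = -71.5 mm.
- chisel_wide: Loose stone chisel, 24 mm wide blade, 176 mm long, lying behind the fence.
- chisel_narrow: Loose stone chisel, 12 mm wide blade, 176 mm long, lying beyond the wide one.
- offcut: Loose offcut of the same stone, 75 by 55 by about 43 mm, lying past the pin.
- pencil: Loose carpenter's pencil, 165 mm long, 7.5 mm thick, on the open side of the jig.
Things that resemble listed ones, but are neither listed nor needed, are in the scene too. Of the things shaped like the plaque, the marble one is meant. Of the things shaped like the jig, the steel one is meant.

How it is judged:
On the way:
1. the plaque's hole has dropped over the pin and the plaque lies flat (horizontal distance between plaque_hole and jig below 0.0045 m and height (world z) of plaque_hole between -0.003 and 0.002 m and angle between plaque's own z axis and vertical below 0.02 rad), for 0.2 s.
At the end, for the whole second after the job is handed in: The plaque lies flat on the bench (underside within 2 mm, tilt under 0.02 rad) with its hole over the pin (centres within 4.5 mm), its long side within 2 mm of the fence face at both edge points, its rear end on the fence's side of the pin (-x of the jig), and at rest (all of step 1 and y of each of edge_rear, edge_front in the frame of jig below -0.0545 m and x of plaque in the frame of jig below -0.02 m and linear speed of plaque below 0.01 m/s and angular speed of plaque below 0.05 rad/s); the robot touches nothing.
It fails at once if the plaque is lifted off the bench (its centre rises more than 25 mm) (height (world z) of plaque above 0.025 m).
It fails at once if the plaque is driven against the pin or fence with more than 60 N (contact force between plaque and jig above 60 N).
It fails at once if a chisel, the offcut or the pencil is shifted by more than 30 mm (distance of any of chisel_wide, chisel_narrow, offcut, pencil from where it was at the start of the episode above 0.03 m).
It also fails if it takes over 72 s, if anything falls off the work surface, if the arm or the gripper's body presses on something with over 40 N, if the wrist force passes 120 N, or if a joint passes its speed limit or range.

## Working session

There is one attempt and no reset: what is moved stays moved. The work goes in short steps, each a Python script; the robot and the scene stay as the last script left them, time stands still between calls to the robot, and variables do not carry over. Pictures are saved under pics/ and viewed, at most 10 in all, crops included, and the job is handed in when it is done.

```bash
mkdir -p pics; cat > h.py <<'E'
import numpy as np, cv2
from bench import *
def ray(cam,px,z):
    p=camera_params(cam);K=p["K"];T=np.array(p["camera_from_world"]);K=np.array(K)
    d=np.linalg.inv(K)@np.array([px[0],px[1],1.0]);R=T[:3,:3];c=-R.T@T[:3,3];w=R.T@d
    return c+w*(z-c[2])/w[2]
def proj(cam,P):
    p=camera_params(cam);T=np.array(p["camera_from_world"]);q=T[:3,:3]@np.asarray(P)+T[:3,3];q=np.array(p["K"])@q;return q[:2]/q[2]
def save(cam,name):
    im=read_camera(cam);cv2.imwrite(f"pics/{name}.png",im[:,:,::-1]);return im
E
python3 - <<'E'
from h import *
for c in ("top","side"):
    save(c,c+"0")
    for n,z in (("plaque",0.018),("jig",0.0),("fence",.022),("chisel_wide",.01),("chisel_narrow",.01),("offcut",.02),("pencil",.004)):
        print(c,n,[(np.round(d["at"]).tolist(),round(d["confidence"],2),ray(c,d["at"],z).round(3)[:2].tolist()) for d in look_for(c,n)])
    for n,z in (("plaque",0.0),("jig",0.0),("plaque_hole",0.),("plaque_end",.009),("fence",.022)):
        print(c,"tip",n,[(np.round(d["at"]).tolist(),round(d["confidence"],2),ray(c,d["at"],z).round(3)[:2].tolist()) for d in tip_of(c,n)])
E
```

```text
top plaque [([462.0, 339.0], 0.91, [0.304, -0.232]), ([414.0, 253.0], 0.71, [0.498, -0.122])]
top jig [([215.0, 344.0], 0.71, [0.279, 0.331]), ([299.0, 208.0], 0.68, [0.601, 0.148])]
top fence [([302.0, 208.0], 0.77, [0.596, 0.14]), ([215.0, 343.0], 0.56, [0.282, 0.328])]
top chisel_wide [([290.0, 164.0], 0.67, [0.703, 0.171]), ([304.0, 208.0], 0.43, [0.598, 0.136])]
top chisel_narrow [([309.0, 151.0], 0.64, [0.738, 0.127])]
top offcut [([213.0, 189.0], 0.6, [0.636, 0.35])]
top pencil [([246.0, 282.0], 0.57, [0.421, 0.264])]
top tip plaque [([332.0, 312.0], 0.77, [0.359, 0.065]), ([306.0, 150.0], 0.74, [0.741, 0.135]), ([412.0, 254.0], 0.66, [0.498, -0.121]), ([461.0, 339.0], 0.63, [0.303, -0.234])]
top tip jig [([185.0, 346.0], 0.97, [0.271, 0.401]), ([274.0, 218.0], 0.83, [0.575, 0.207]), ([450.0, 236.0], 0.72, [0.541, -0.208])]
top tip plaque_hole [([395.0, 248.0], 0.94, [0.511, -0.081]), ([318.0, 309.0], 0.75, [0.364, 0.095]), ([455.0, 324.0], 0.68, [0.339, -0.22])]
top tip plaque_end [([301.0, 304.0], 0.9, [0.375, 0.136]), ([442.0, 306.0], 0.79, [0.377, -0.187]), ([380.0, 246.0]
[... 650 characters left out ...]
283])]
side tip plaque [([389.0, 276.0], 0.9, [0.358, 0.049]), ([476.0, 230.0], 0.78, [0.306, -0.234]), ([380.0, 225.0], 0.6, [0.495, -0.123])]
side tip jig [([256.0, 273.0], 0.85, [0.578, 0.204]), ([314.0, 394.0], 0.85, [0.267, 0.399]), ([377.0, 226.0], 0.35, [0.497, -0.112]), ([385.0, 205.0], 0.19, [0.544, -0.218])]
side tip plaque_hole [([376.0, 283.0], 0.86, [0.364, 0.086]), ([366.0, 229.0], 0.84, [0.511, -0.087]), ([462.0, 228.0], 0.84, [0.336, -0.222])]
side tip plaque_end [([359.0, 290.0], 0.97, [0.371, 0.137]), ([444.0, 225.0], 0.85, [0.368, -0.195]), ([354.0, 231.0], 0.78, [0.515, -0.048])]
side tip fence [([328.0, 346.0], 0.7, [0.305, 0.316]), ([261.0, 241.0], 0.58, [0.634, 0.13])]
```

View pics/top0.png

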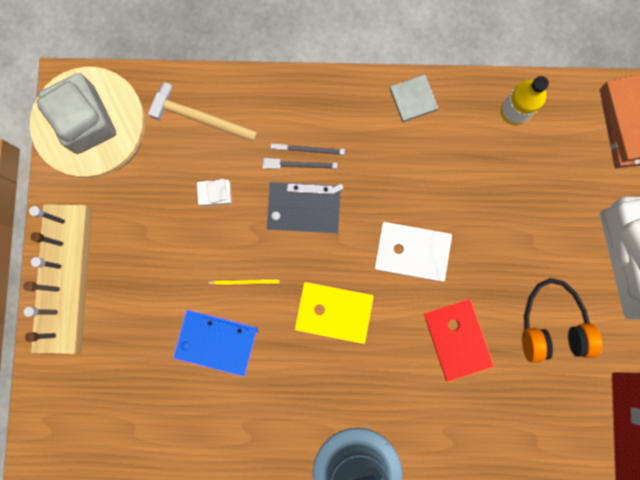

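View pics/side0.png

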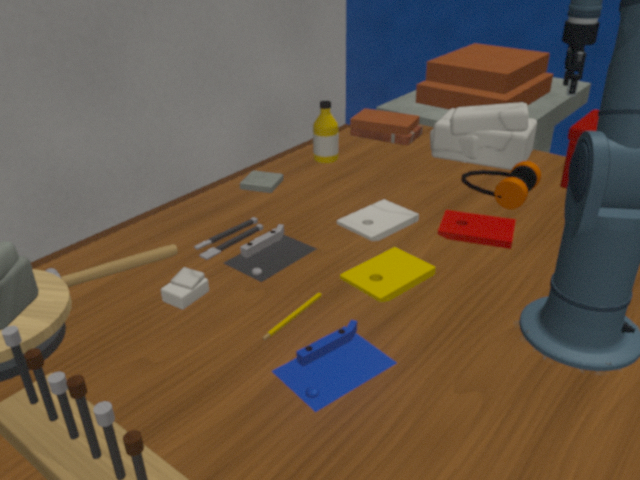

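White slab (413,252), yellow (334,312) and red (458,340) share the plaque's shape. The pale white one is the marble plaque. For the jigs, the grey steel one with its pin at (275,216) fits, and the blue one at (215,343) does not. I'll confirm both in one crop and fit the outlines.

```bash
python3 - <<'E'
from h import *
im=cv2.imread("pics/top0.png");
c=im[140:300,250:470];cv2.imwrite("pics/crop0.png",cv2.resize(c,None,fx=3.6,fy=3.6,interpolation=cv2.INTER_CUBIC))
hsv=cv2.cvtColor(im,cv2.COLOR_BGR2HSV)
m=((hsv[...,1]<40)&(hsv[...,2]>170)).astype(np.uint8);w=np.zeros_like(m);w[210:290,360:470]=1
cs,_=cv2.findContours(m*w,cv2.RETR_EXTERNAL,cv2.CHAIN_APPROX_NONE);k=max(cs,key=cv2.contourArea)
r=cv2.minAreaRect(cv2.convexHull(k))
b=np.array([ray("top",p,.018)[:2] for p in cv2.boxPoints(r)]);print(b.round(4).tolist(),b.mean(0).round(4))
print([np.linalg.norm(b[i]-b[i-1]).round(4) for i in range(4)])
d=(hsv[...,2]<90).astype(np.uint8);w[:]=0;w[175:240,260:348]=1
k=max(cv2.findContours(d*w,0,1)[0],key=cv2.contourArea)
b=np.array([ray("top",p,0)[:2] for p in cv2.boxPoints(cv2.minAreaRect(k))]);print("foot",b.round(4).tolist())
print(camera_params("wrist")["K"],read_tcp_rot(),read_eef_pos(),read_time_s())
E
```

```text
[[0.4593, -0.0312], [0.5695, -0.0493], [0.5441, -0.2099], [0.4346, -0.1904]] [ 0.5019 -0.1202]
[np.float64(0.161), np.float64(0.1117), np.float64(0.1626), np.float64(0.1113)]
foot [[0.6504, 0.0892], [0.6505, 0.0844], [0.6456, 0.0843], [0.6455, 0.0891]]
[[371.64829954   0.         319.64050418]
 [  0.         371.64829954 227.81248517]
 [  0.           0.           1.        ]] [ 9.77413112e-01  2.11337664e-01  4.18667128e-06 -3.68741113e-06] [ 0.26849583 -0.59195183  0.25029122] 1.3
```

View pics/crop0.png

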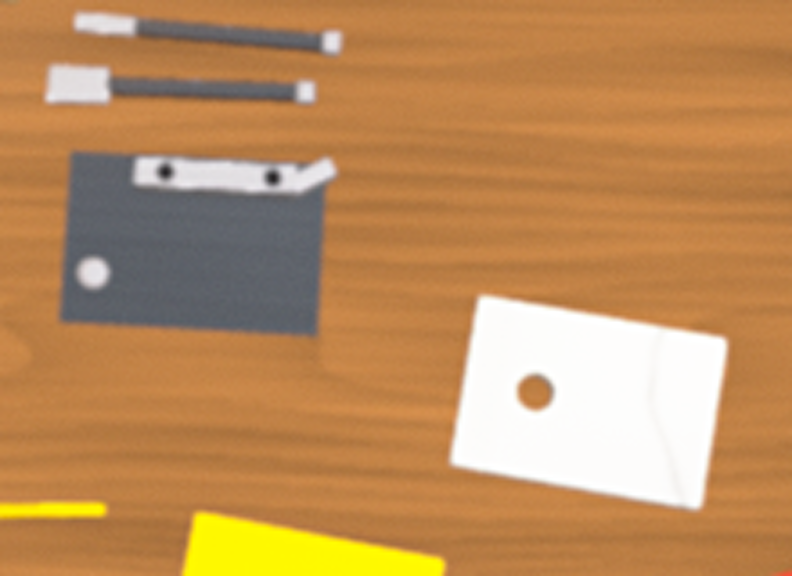

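The crop confirms it: veined white marble with its hole at crop (535,392), and a grey steel jig with its pin at (93,272) and fence face from (134,186) to (296,193). The jig is turned about 2.7°. I'll hover over the jig to refine its pose with the wrist camera.

```bash
cat >> h.py <<'E'
def q(phi_y):  # tool down, tool y along world angle phi_y (deg)
    a=np.radians((phi_y+90)/2);return [float(np.cos(a)),float(np.sin(a)),0.,0.]
def wray(px,z,p=None):
    p=p or camera_params("wrist");K=np.array(p["K"]);T=np.array(p["camera_from_world"])
    u=np.array([px[0]-K[0,2],px[1]-K[1,2]]);r=np.hypot(*u);th=r/K[0,0]
    d=np.r_[np.sin(th)*u/max(r,1e-9),np.cos(th)];R=T[:3,:3];c=-R.T@T[:3,3];w=R.T@d
    return c+w*(z-c[2])/w[2]
E
python3 - <<'E'
from h import *
for pos in ([.40,-.12,.1],[.40,-.12,.014],[.52,-.12,.014],[.55,-.25,.014],[.58,.09,.014],[.55,.1,.25]):
    for y in (90,-90,0,180): 
        s=inverse_kinematics(pos,q(y)); print(pos,y,None if s is None else np.round(s,2).tolist())
move_ptp([.55,.08,.25],q(-90))
p=camera_params("wrist");save("wrist","w1")
for n,z in (("jig",0),("fence",.022),("plaque_hole",0),("plaque_end",.009),("plaque",0)):
    print(n,[(np.round(d["at"]).tolist(),round(d["confidence"],2),wray(d["at"],z,p).round(4)[:2].tolist()) for d in tip_of("wrist",n)])
np.save("w1.npy",np.array(p["camera_from_world"]));print(p["camera_from_world"])
print(read_time_s())
E
```

```text
[0.4, -0.12, 0.1] 90 [0.75, 0.21, -0.59, 2.23, 0.18, 0.74, 1.61]
[0.4, -0.12, 0.1] -90 [0.46, 0.18, -0.28, 2.24, 0.08, 0.73, -1.45]
[0.4, -0.12, 0.1] 0 [0.61, 0.19, -0.44, 2.24, 0.12, 0.73, 0.08]
[0.4, -0.12, 0.1] 180 [-0.98, 0.59, 1.4, 2.29, -0.77, 0.9, -2.21]
[0.4, -0.12, 0.014] 90 [0.7, 0.41, -0.55, 2.26, 0.4, 0.56, 1.41]
[0.4, -0.12, 0.014] -90 [0.39, 0.36, -0.21, 2.27, 0.15, 0.52, -1.51]
[0.4, -0.12, 0.014] 0 [0.54, 0.38, -0.38, 2.27, 0.27, 0.54, -0.04]
[0.4, -0.12, 0.014] 180 [-0.9, 1.08, 1.36, 2.32, -1.32, 1.1, -1.83]
[0.52, -0.12, 0.014] 90 [0.57, 0.56, -0.5, 2.0, 0.41, 0.68, 1.38]
[0.52, -0.12, 0.014] -90 [0.32, 0.51, -0.2, 2.01, 0.17, 0.63, -1.56]
[0.52, -0.12, 0.014] 0 [0.51, 0.55, -0.42, 2.0, 0.35, 0.67, -0.14]
[0.52, -0.12, 0.014] 180 [-0.82, 1.22, 1.36, 2.06, -1.34, 1.23, -1.99]
[0.55, -0.25, 0.014] 90 [0.74, 0.66, -0.48, 1.82, 0.42, 0.76, 1.61]
[0.55, -0.25, 0.014] -90 [0.42, 0.6, -0.08, 1.84, 0.07, 0.7, -1.27]
[0.55, -0.25, 0.014] 0 [0.61, 0.62, -0.32, 1.83, 0.28, 0.73, 0.15]
[0.55, -0.25, 0.014] 180 [0.2, 0.61, 0.19, 1.85, -0.17, 0.7, -2.65]
[0.58, 0.09, 0.014] 90 [0
[... 525 characters left out ...]
0.64, [0.5796, 0.2053])]
fence [([271.0, 107.0], 0.82, [0.6367, 0.1245]), ([560.0, 202.0], 0.17, [0.5487, -0.1928])]
plaque_hole [([308.0, 346.0], 0.8, [0.3654, 0.0935]), ([530.0, 350.0], 0.78, [0.3365, -0.2114]), ([558.0, 204.0], 0.38, [0.5421, -0.2071])]
plaque_end [([535.0, 332.0], 0.83, [0.3719, -0.2034]), ([434.0, 230.0], 0.75, [0.5125, -0.0423]), ([270.0, 348.0], 0.56, [0.3686, 0.1379])]
plaque [([334.0, 353.0], 0.92, [0.3559, 0.0622]), ([494.0, 237.0], 0.65, [0.5016, -0.1199])]
[[-0.00121924 -0.99999807  0.00154216  0.07953079]
 [-0.96191487  0.00159435  0.27334455  0.49314969]
 [-0.27334648 -0.00115016 -0.96191495  0.5291974 ]
 [ 0.          0.          0.          1.        ]]
4.175
```

View pics/w1.png

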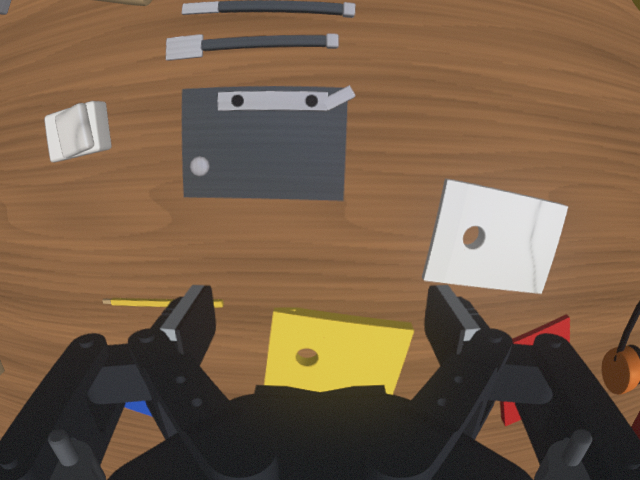

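The wrist view shows the pin at (200,167), the fence face's top edge from about (219,110) to (328,110), and the plaque's hole at (474,238). I'll fit the jig's pose from these, and then make the sideways push on the long side, which also squares the plaque up.

```bash
python3 - <<'E'
from h import *
im=cv2.imread("pics/w1.png");p=camera_params("wrist");g=cv2.cvtColor(im,cv2.COLOR_BGR2GRAY).astype(float)
# fence face lower edge: strongest bright->dark step per column
pts=[]
for c in range(224,324,4):
    col=g[102:118,c];r=int(np.argmin(np.diff(col)));pts.append((c,102.5+r))
P=np.array([wray(t,.022,p)[:2] for t in pts]);P0=np.array([wray(t,.0,p)[:2] for t in pts])
for A in(P,P0):
    k=np.polyfit(A[:,1],A[:,0],1);print("edge slope deg",np.degrees(np.arctan(k[0])),"x at y=.125",np.polyval(k,.125))
print([t[1] for t in pts])
m=(g[155:178,188:212]>120).astype(np.uint8);k=max(cv2.findContours(m,0,1)[0],key=cv2.contourArea)
c,r=cv2.minEnclosingCircle(k);c=(c[0]+188,c[1]+155);print("pin",c,r,wray(c,.004,p))
for t in((183,197),(343,200),(346,90),(183,89)):print("foot",wray(t,0,p)[:2].round(4))
print("fence ends",[wray(t,.022,p)[:2].round(4) for t in((219,110),(328,110))])
E
```

```text
edge slope deg 1.3774893492904141 x at y=.125 0.6343526448438577
edge slope deg 1.3774893492903904 x at y=.125 0.6352507378088516
[110.5, 109.5, 109.5, 109.5, 109.5, 109.5, 109.5, 109.5, 109.5, 109.5, 109.5, 109.5, 109.5, 109.5, 109.5, 108.5, 109.5, 109.5, 109.5, 109.5, 109.5, 109.5, 109.5, 109.5, 109.5]
pin (199.43220329284668, 165.70339012145996) 9.406383514404297 [0.58036895 0.20404159 0.004     ]
foot [0.5469 0.2265]
foot [0.5423 0.0559]
foot [0.6544 0.0539]
foot [0.6617 0.2211]
fence ends [array([0.6358, 0.1761]), array([0.6331, 0.0722])]
```

```bash
cat >> h.py <<'E'
JH=1.8; PIN=np.array([.580,.2045])
U=np.array([np.sin(np.radians(JH)),np.cos(np.radians(JH))]); V=np.array([-U[1],U[0]])
def J2W(x,y): return PIN+x*U+y*V
def W2J(p): d=np.asarray(p)[:2]-PIN; return np.array([d@U,d@V])
def lower(z,fmax=5):
    p=np.array(read_eef_pos());f0=read_ft_force()[2]
    while p[2]>z+1e-4:
        p[2]=max(z,p[2]-.003);movel(p.tolist(),None,.05)
        if abs(read_ft_force()[2]-f0)>fmax: p[2]+=.003;movel(p.tolist(),None,.05);print("touch",p[2]);break
    return p
def top_plaque():
    im=read_camera("top")
    hsv=cv2.cvtColor(im,cv2.COLOR_RGB2HSV);m=((hsv[...,1]<40)&(hsv[...,2]>170)).astype(np.uint8)
    m[:,:232]=0;m[:,470:]=0;m[:172]=0;m[290:]=0
    k=max(cv2.findContours(m,0,1)[0],key=cv2.contourArea)
    b=np.array([ray("top",p,.018)[:2] for p in cv2.boxPoints(cv2.minAreaRect(cv2.convexHull(k)))])
    e=[b[1]-b[0],b[2]-b[1]];e=max(e,key=np.linalg.norm);e=e*np.sign(e[1])
    c=b.mean(0);return c,np.degrees(np.arctan2(e[0],e[1])),W2J(c)
E
python3 - <<'E'
from h import *
yaw=q(-90-JH)
move_ptp([.403,-.122,.10],yaw); movel([.403,-.122,.032],None,.15)
p=lower(.012); print(p,read_ft_force())
z=p[2]
for x in np.arange(.42,.4905,.01):
    movel([float(x),-.122,float(z)],None,.05); print(round(float(x),3),np.round(read_ft_force(),1))
print(top_plaque(),read_time_s())
save("wrist","w2")
E
```

```text
[ 0.40422972 -0.12140462  0.012     ] [-0.18725759  0.1876689   1.13195085]
0.42 [-0.2 -0.8 -0.4]
0.43 [-0.2  0.1 -0.3]
0.44 [-4.9 -2.7 -0.3]
0.45 [-2.8 -2.9 -0.3]
0.46 [-3.6 -0.1 -2.9]
0.47 [-2.5  0.8 -1.9]
0.48 [-2.6 -0.3 -1.8]
0.49 [-3.6  1.1 -1.1]
(array([ 0.55524941, -0.11425572]), np.float64(1.5949797407483441), array([-0.31937587,  0.01472602])) 10.6167
```

View pics/w2.png

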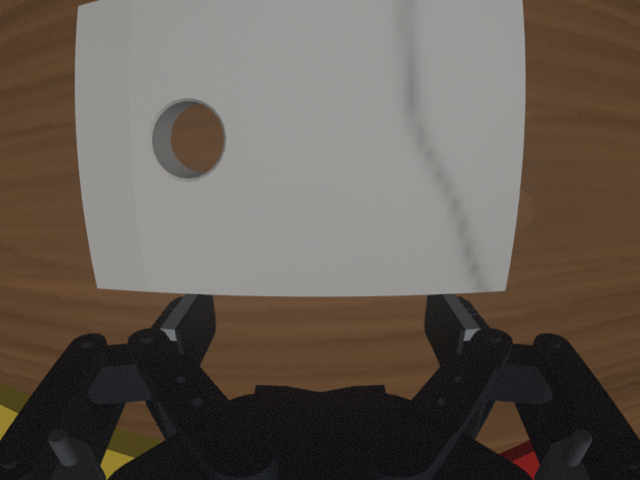

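The plaque has squared up to 1.6°, 15 mm short of the line laterally. I'll finish the sideways push, then go behind it and push along the fence to just before the pin.

```bash
python3 - <<'E'
from h import *
movel([.5025,-.122,.012],None,.05); f=read_ft_force()
movel([.485,-.122,.012],None,.15); movel([.485,-.122,.09],None,.25)
c,h,j=top_plaque(); print(np.round(f,1),c,h,j)
r=j[0]-.08-.024
move_ptp([*J2W(r,j[1]),.07],q(-JH)); move_gripper(.06)
movel([*J2W(r,j[1]),.038],None,.15)
p=lower(.012); z=float(p[2]); print(z,read_time_s())
y=float(j[1])
for x in np.r_[np.arange(r+.03,-.205,.03),-.205]:
    movel([*J2W(x,y*min(1,(-.205-x)/.15)),z],None,.06); print(round(float(x),3),np.round(read_ft_force(),1))
print(top_plaque(),read_time_s())
save("wrist","w3")
E
```

```text
[-1.9  0.3 -2.6] [ 0.5693225  -0.11458765] 1.340109744292151 [-0.31926558  0.00064945]
touch 0.015
0.015 16.4417
-0.393 [ 0.2 -0.1 -0.4]
-0.363 [ 0.1 -3.3  0.6]
-0.333 [-0.8 -3.8  2.6]
-0.303 [-1.2 -2.9  3.1]
-0.273 [-1.2 -4.9  3.6]
-0.243 [-0.9 -4.3  2.8]
-0.213 [ 0.1 -4.7  3.8]
-0.205 [ 0.4 -6.4  3.4]
(array([0.58713798, 0.09243508]), np.float64(-0.024508053481502114), array([-0.11178542, -0.01065451])) 21.3333
```

View pics/w3.png

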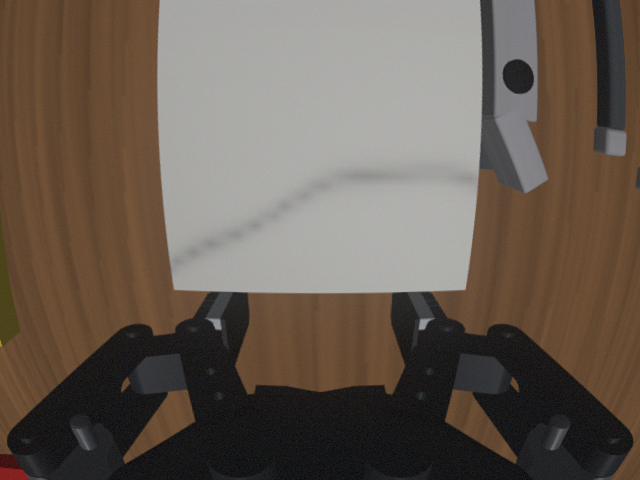

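The plaque is square ahead of the gripper, with its right edge at about column 481 and a narrow dark gap to the fence edge at about 490. The top-view fit has merged with the fence, so I'll measure the gap here.

```bash
cat >> h.py <<'E'
def rear_view():
    "plaque/fence edges from a wrist view taken from behind the plaque"
    p=camera_params("wrist");g=cv2.cvtColor(read_camera("wrist"),cv2.COLOR_RGB2GRAY).astype(float)
    R=[];L=[];F=[]
    for r in range(4,250,6):
        d=np.diff(cv2.GaussianBlur(g[r:r+1],(5,1),0)[0])
        a=420+int(np.argmin(d[420:500]));R.append((a+.5,r));L.append((100+int(np.argmax(d[100:230]))+.5,r))
        if r<110: F.append((a+3+int(np.argmax(d[a+3:a+35]))+.5,r))
    out={}
    for n,A,z in(("R",R,.018),("L",L,.018),("F",F,.022)):
        J=np.array([W2J(wray(t,z,p)) for t in A]);k=np.polyfit(J[:,0],J[:,1],1)
        e=J[:,1]-np.polyval(k,J[:,0]);k=np.polyfit(J[abs(e)<.0015,0],J[abs(e)<.0015,1],1)
        out[n]=(round(float(np.polyval(k,-.08)),4),round(float(np.degrees(np.arctan(k[0]))),2),(J[:,0].min().round(3),J[:,0].max().round(3)))
    # rear edge
    B=[]
    for c in range(260,380,8):
        col=np.diff(cv2.GaussianBlur(g[:,c:c+1],(1,5),0)[:,0]);B.append(W2J(wray((c,270+int(np.argmin(col[270:330]))+.5),.018,p))[0])
    out["rear"]=round(float(np.median(B)),4);return out
E
python3 - <<'E'
from h import *
print(rear_view(),W2J(read_eef_pos()))
E
```

```text
{'R': (-0.0543, 0.09, (np.float64(-0.176), np.float64(-0.09))), 'L': (0.0563, 0.06, (np.float64(-0.176), np.float64(-0.09))), 'F': (-0.0573, 0.16, (np.float64(-0.127), np.float64(-0.091))), 'rear': -0.1944} [-0.20573156  0.00030242]
```

The gap to the fence is 3 mm (1.5 mm nominal) and the plaque is parallel to it, so the lateral error at the pin is about 1.5 mm. That is inside the 2.5 mm clearance. I'll push on over the pin in small steps, watching the force.

```bash
python3 - <<'E'
from h import *
z=float(read_eef_pos()[2]);y=0.0003;log=[]
for x in np.r_[np.arange(-.200,-.141,.005),np.arange(-.140,-.1215,.001)]:
    movel([*J2W(x,y),z],None,.04 if x<-.141 else .015); f=np.array(read_ft_force());log.append((round(float(x),4),*f.round(1)))
    if f@np.r_[U,0]<-18: print("stop");break
for l in log: print(*l)
print(rear_view(),read_eef_pos(),read_time_s())
E
```

```text
-0.2 -0.7 -6.9 4.0
-0.195 0.4 -6.7 3.2
-0.19 -0.6 -5.9 3.6
-0.185 0.8 -5.2 2.9
-0.18 -0.7 -6.1 2.9
-0.175 -0.0 -6.3 1.5
-0.17 -0.2 -6.0 2.2
-0.165 -0.3 -8.7 4.4
-0.16 -0.5 -11.0 4.3
-0.155 -0.9 -11.4 4.4
-0.15 -0.7 -11.6 4.6
-0.145 1.8 -6.3 1.2
-0.14 1.1 -7.1 2.2
-0.139 -0.1 -7.2 2.8
-0.138 0.3 -8.3 2.5
-0.137 0.2 -7.6 3.1
-0.136 0.2 -8.4 3.4
-0.135 -0.0 -7.5 3.2
-0.134 -1.0 -8.0 4.5
-0.133 -1.1 -7.4 3.9
-0.132 0.8 -3.6 1.3
-0.131 -0.0 -2.1 -1.6
-0.13 0.4 -2.1 -1.3
-0.129 -0.1 -3.0 -2.1
-0.128 0.2 -3.1 -2.8
-0.127 -0.4 -3.7 -4.2
-0.126 0.6 -3.1 -3.7
-0.125 0.5 -4.3 -2.0
-0.124 -1.0 -5.1 -1.9
-0.123 -0.3 -6.3 -0.9
-0.122 -1.8 -7.5 -0.7
{'R': (-0.0546, 0.08, (np.float64(-0.095), np.float64(-0.009))), 'L': (0.0561, -0.02, (np.float64(-0.095), np.float64(-0.009))), 'F': (-0.0523, -7.08, (np.float64(-0.046), np.float64(-0.008))), 'rear': -0.1135} [0.57569391 0.0798565  0.01479572] 29.7667
```

```bash
python3 - <<'E'
from h import *
s=save("side","s4");w=save("wrist","w4")
a=cv2.resize(s[200:320,180:340],(800,600),interpolation=cv2.INTER_CUBIC)[:,:,::-1]
o=np.hstack([cv2.resize(a,(400,300)),cv2.resize(w[:,:,::-1],(400,300))]);cv2.imwrite("pics/c4.png",o)
for n in("plaque_hole","jig","plaque_end"):
  for c in("side","top"):
    if n=="plaque_hole" or c=="top":
      print(c,n,[(np.round(d["at"],1).tolist(),round(d["confidence"],2),W2J(ray(c,d["at"],0.009 if n=="plaque_end" else 0)).round(4)) for d in tip_of(c,n)])
E
```

```text
side plaque_hole [([255.3, 271.5], 0.97, array([-0.003 , -0.0046])), ([459.7, 228.0], 0.72, array([-0.432 ,  0.2261])), ([372.1, 282.3], 0.61, array([-0.1224,  0.2039]))]
top plaque_hole [([316.6, 309.0], 0.83, array([-0.1118,  0.2125])), ([453.3, 323.3], 0.82, array([-0.4279,  0.2273])), ([306.2, 219.8], 0.76, array([-0.0753,  0.0048]))]
top jig [([184.8, 347.0], 0.84, array([0.1865, 0.3168])), ([273.5, 216.1], 0.82, array([0.0024, 0.0002]))]
top plaque_end [([300.1, 302.5], 0.93, array([-0.0731,  0.1999])), ([289.2, 216.3], 0.81, array([-0.0354,  0.0002])), ([445.5, 304.7], 0.63, array([-0.4068,  0.186 ]))]
```

View pics/c4.png

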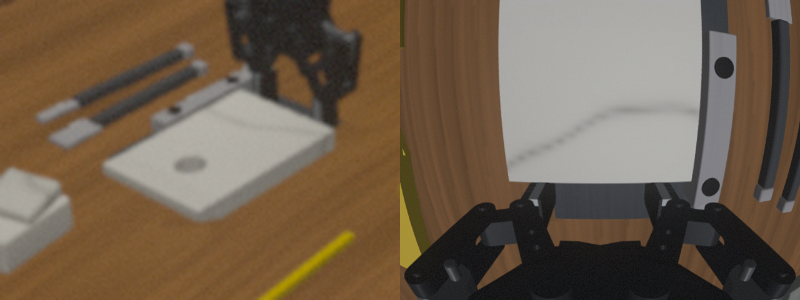

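The pin shows through the hole at crop (190,164), the slab looks flat, and the hole reading is about 4 mm from the pin within camera error. Next I'll retreat and ease the long side against the fence from the open side.

```bash
python3 - <<'E'
from h import *
movel([*J2W(-.14,0),.015],None,.1);movel([*J2W(-.14,0),.12],None,.25)
xc=-.062
move_ptp([*J2W(xc,.088),.09],q(-90-JH));move_gripper(.08)
movel([*J2W(xc,.088),.032],None,.15);z=float(lower(.013)[2]);print(z,read_time_s())
movel([*J2W(xc,.070),z],None,.05);f0=np.array(read_ft_force())
y=.070
while y>.058:
    y-=.0006;movel([*J2W(xc,y),z],None,.01);n=(np.array(read_ft_force())-f0)@np.r_[V,0];print(round(y,4),round(n,1),round(float(W2J(read_eef_pos())[1]),4))
    if n>11: break
print(read_time_s())
movel([*J2W(xc,.085),z],None,.1);movel([*J2W(xc,.085),.15],None,.25)
p=camera_params("wrist");w=save("wrist","w5");cv2.imwrite("pics/c5.png",w[:,:,::-1])
for n in("plaque_hole","jig","plaque_end","edge_rear","edge_front","fence"):
    zz={"fence":.022,"jig":0,"plaque_hole":0}.get(n,.009)
    print(n,[(np.round(d["at"],1).tolist(),round(d["confidence"],2),W2J(wray(d["at"],zz,p)).round(4)) for d in tip_of("wrist",n)][:2])
print(read_time_s())
E
```

```text
0.013 35.025
0.0694 -0.5 0.0697
0.0688 0.5 0.0688
0.0682 -0.3 0.0681
0.0676 0.0 0.0675
0.067 -0.0 0.0669
0.0664 0.0 0.0663
0.0658 0.1 0.0662
0.0652 2.6 0.0661
0.0646 5.2 0.0661
0.064 5.5 0.0661
0.0634 7.2 0.0661
0.0628 8.1 0.066
0.0622 8.5 0.066
0.0616 9.5 0.0659
0.061 9.8 0.0658
0.0604 9.8 0.0655
0.0598 10.4 0.0648
0.0592 9.4 0.0642
0.0586 11.5 0.0642
40.2833
plaque_hole [([625.2, 337.0], 0.82, array([-0.4236,  0.2284])), ([234.6, 105.9], 0.77, array([0.0005, 0.0008]))]
jig [([233.0, 106.2], 0.56, array([0.0017, 0.001 ]))]
plaque_end [([634.5, 317.0], 0.94, array([-0.4166,  0.196 ])), ([171.2, 109.0], 0.65, array([0.0475, 0.0004]))]
edge_rear [([511.0, 314.0], 0.98, array([-0.234,  0.172])), ([385.7, 28.0], 0.77, array([-0.1089, -0.0558]))]
edge_front [([277.4, 26.4], 0.83, array([-0.0323, -0.0561]))]
fence [([342.9, 18.9], 0.66, array([-0.0776, -0.0576])), ([154.3, 410.2], 0.58, array([0.1017, 0.2758]))]
41.75
```

View pics/c5.png

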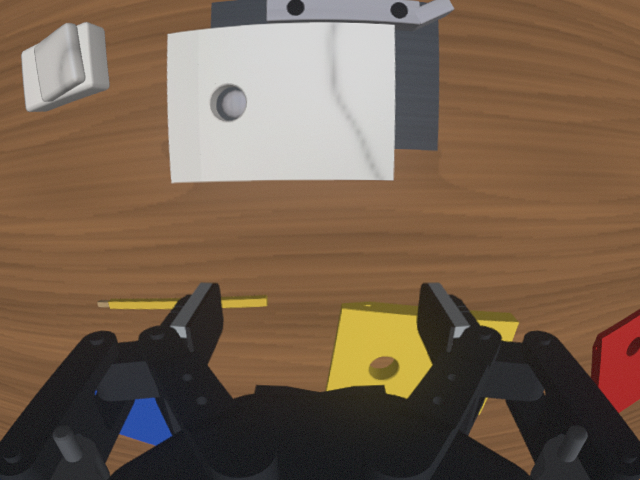

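The hole and pin are concentric at (230,103), and the slab is flat and parallel to the fence. I'll check the fence gap from directly above it.

```bash
python3 - <<'E'
from h import *
movel([.565,.135,.12],None,.25)
p=camera_params("wrist");w=save("wrist","w6")
t=np.array(p["camera_from_world"]);print(-t[:3,:3].T@t[:3,3])
g=cv2.cvtColor(w,cv2.COLOR_RGB2GRAY)
# pixel of fence face points by search
from scipy.optimize import minimize
for jx in(-.12,-.105,-.07,-.035):
    f=lambda u:1e6*np.sum((W2J(wray(u,.018,p))-[jx,-.0565])**2)
    u=minimize(f,[320,200],method="Nelder-Mead").x; c=int(round(u[0]));r=int(u[1]);print(jx,u.round(1),g[r-12:r+13,c].tolist())
cv2.imwrite("pics/c6.png",cv2.resize(w[r-60:r+60,180:460,::-1],(798,342),interpolation=cv2.INTER_CUBIC))
print(read_time_s())
E
```

```text
[0.63400126 0.13325956 0.24308975]
-0.12 [402.4 125.4] [53, 49, 53, 50, 53, 85, 136, 149, 150, 148, 137, 107, 74, 75, 75, 75, 74, 76, 74, 76, 77, 73, 77, 74, 78]
-0.105 [378.2 124.6] [149, 150, 150, 148, 148, 152, 151, 151, 150, 151, 145, 114, 88, 147, 202, 204, 202, 203, 203, 201, 202, 204, 204, 202, 204]
-0.07 [320.1 123.7] [150, 149, 151, 151, 153, 150, 153, 153, 154, 154, 149, 128, 77, 108, 185, 184, 184, 179, 181, 178, 178, 180, 179, 180, 181]
-0.035 [262.  124.6] [148, 148, 150, 148, 151, 151, 150, 152, 154, 155, 148, 119, 79, 119, 177, 203, 202, 201, 202, 203, 198, 202, 204, 203, 202]
42.2667
```

View pics/c6.png

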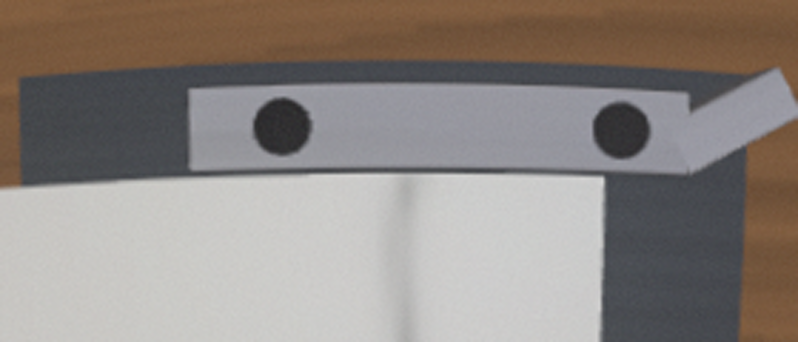

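The gap is a thin, even line of about 1.2 mm by pixels (crop row 172), inside the 2 mm limit. There is time for one more gentle nudge to seat it.

```bash
python3 - <<'E'
from h import *
xc=-.07
movel([*J2W(xc,.085),.12],None,.25);movel([*J2W(xc,.085),.013],None,.15)
movel([*J2W(xc,.068),.013],None,.06);f0=np.array(read_ft_force());y=.066;m=[]
while y>.054:
    movel([*J2W(xc,y),.013],None,.02);n=(np.array(read_ft_force())-f0)@np.r_[V,0];m.append((round(y,4),round(n,1),round(float(W2J(read_eef_pos())[1]),4)))
    if n>18: break
    y-=.0008
print(m,read_time_s())
movel([*J2W(xc,.085),.013],None,.1);movel([*J2W(xc,.085),.12],None,.25)
movel([.565,.135,.12],None,.25);pause(.3)
p=camera_params("wrist");w=save("wrist","w7");g=cv2.cvtColor(w,cv2.COLOR_RGB2GRAY)
for c in(378,320,262):print(g[115:135,c].tolist())
for n in("plaque_hole","jig"):
    print(n,[(np.round(d["at"],1).tolist(),W2J(wray(d["at"],0,p)).round(4)) for d in tip_of("wrist",n)][:2])
print(read_time_s())
E
```

```text
[(0.066, np.float64(-0.3), 0.066), (0.0652, np.float64(-0.1), 0.0653), (0.0644, np.float64(-0.2), 0.0644), (0.0636, np.float64(1.1), 0.0643), (0.0628, np.float64(3.7), 0.0642), (0.062, np.float64(6.0), 0.0642), (0.0612, np.float64(7.9), 0.0642), (0.0604, np.float64(8.5), 0.0642), (0.0596, np.float64(10.1), 0.0641), (0.0588, np.float64(9.7), 0.0637), (0.058, np.float64(11.6), 0.0634), (0.0572, np.float64(12.6), 0.0634), (0.0564, np.float64(13.3), 0.0633), (0.0556, np.float64(15.5), 0.0633), (0.0548, np.float64(14.8), 0.0633)] 47.7583
[150, 150, 149, 150, 150, 149, 131, 162, 200, 203, 200, 203, 204, 201, 202, 202, 202, 201, 203, 203]
[150, 151, 153, 152, 149, 130, 139, 187, 185, 186, 184, 182, 180, 184, 182, 183, 183, 184, 183, 181]
[151, 150, 152, 152, 154, 149, 118, 139, 182, 202, 202, 203, 199, 201, 203, 201, 202, 201, 200, 202]
plaque_hole [([214.5, 204.9], array([ 0.0031, -0.0017])), ([615.5, 401.8], array([-0.428 ,  0.2332]))]
jig [([107.6, 466.2], array([0.1887, 0.3174])), ([219.2, 208.7], array([-0.0001,  0.001 ]))]
49.675
```

The gap has closed, and the slab stood firm against 15 N without moving. It is flat with its hole over the pin, and the gripper is clear of everything.

```bash
python3 -c "
from bench import *
print(sign_off())"
```

```text
the job is handed in; nothing more can be done
None
```

The job is handed in, with no verdict returned: the marble plaque lies flat with its hole over the steel jig's pin and its long side against the fence, pushed with at most about 16 N on the gripper, and I never pushed against the chisels, offcut or pencil.

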